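# Shift the blue gearbox into third gear

### The job

On the blue gearbox, push the red-knobbed gear lever through its H gate into third gear, the far right-hand slot as seen from the robot's side (green dot), all the way to the end of the slot; it was left somewhere in the left-hand lane, so it has to pass through neutral and across. Push it gently with the fingers only - do not grip the knob or force it against the gate - then take the hand away. Leave the grey gearbox's lever and everything else on the bench as they are.

Things in the scene. Friction and masses are not known exactly. Their poses are not given: they have to be found in the camera images.
- blue_box: Blue gearbox (cover 176 x 146 mm, its top at z = 110 mm) fixed on a round dark plate 240 mm across; it cannot move. Origin: centre of the plate's underside, on the bench; z up; +x points away from the robot, +y left, turned at most 0.4 rad: far, near, left, right are along these axes. A 29 mm lifting eye on the cover at (64, -40) mm reaches z = 143 mm. It may stand left or right of the grey one.
- blue_gate (a point): Centre of the top of the blue gearbox's steel gate plate (88 x 74 mm in x, y), 148 mm above blue_box's origin, same axes. The H has two lanes along x, at y = +15 mm (left: first gear far, second near) and y = -15 mm (right: third far, green dot on the plate; fourth near), joined by the neutral cross slot along y at x = 0.
- blue_lever: Blue gearbox's lever: red ball knob, 36 mm diameter, on a 12 mm steel rod rising through the gate. Origin: centre of the ball; z up along the rod. Its pivot is 90 mm above blue_box's origin, 135 mm from the ball's centre, so the ball is 225 mm above the bench upright, about 210 mm in gear. It takes about 3 to 6 N at the knob, has no spring and stays where it is left.
- blue_fore (a joint): Fore-and-aft swing of the blue lever, rad: 0 = neutral, positive = far (+x of blue_box), stops at -0.398 and +0.398 (slot ends). Knob centre in blue_box: x = 135 mm sin(fore), y = -135 mm cos(fore) sin(cross), z = 90 mm + 135 mm cos(fore) cos(cross).
- blue_cross (a joint): Sideways swing of the blue lever, rad: positive = right (-y of blue_box); -0.266 in the left lane, +0.266 in the right lane, 0.035 play to either side. The gate lets it cross only while fore is within about 0.08 of 0.
- blue_third (a point): Where the centre of the blue lever's knob lies with the lever fully home in third gear; fixed to blue_box at (52.3, -32.7, 210.1) mm, axes as blue_box.
- grey_box: Grey gearbox of the same build and size on the same kind of plate, fixed; origin and axes as for blue_box. Not to be shifted.
- grey_lever: The grey gearbox's lever, same build; origin at the centre of its red ball knob. It stands in neutral. To be left alone.
- socket: Steel deep socket, 25 mm diameter, 40 mm tall, standing loose on the far left of the blue gearbox's cover (its top at z = 150 mm); origin at the centre of its underside.
- bearing: Steel ball bearing ring, 62 mm outside, 30 mm bore, 16 mm high, lying loose between the gearboxes; origin at the centre of its underside.
- gear: Steel spur gear, 84 mm across, 26 mm high, lying loose beyond and between the gearboxes; origin at the centre of its underside.
- spanner: Steel spanner, 180 mm long, lying loose between the gearboxes, on the robot's side; origin under its middle.
- driver: Screwdriver with a yellow handle, lying loose on the right of the bench; origin under it.
- grease: Grease jar, 66 mm diameter, 75 mm tall, loose, at the far side; origin at the centre of its underside.
- hub: Dark steel coupling hub, 64 mm diameter, 45 mm tall, loose, on the left of the bench; origin at the centre of its underside.
- bolt: Hex-head bolt standing loose on its 22 mm head, 53 mm tall, on the left of the bench; origin at the centre of its underside.

How it is judged (in metres and radians):
At the end, for the whole second after the job is handed in: The blue lever is at rest in the right lane (cross above 0.18 rad), at the far end of its slot (fore above 0.33 of 0.398 rad, knob within about 8 mm of its stop); the grey lever is within 15 mm and every loose thing within 30 mm of where it stood (value of joint blue_fore above 0.33 rad and value of joint blue_cross above 0.18 rad and velocity of joint blue_fore between -0.05 and 0.05 rad/s and distance of grey_lever from where it was at the start of the episode below 0.015 m and distance of each of bearing, gear, socket, spanner, driver, grease, hub, bolt from where it was at the start of the episode below 0.03 m); the robot touches nothing.
It fails at once if the blue lever is gripped or forced: more than 35 N between the fingers and the lever (contact force between the fingers and blue_lever above 35 N).
It fails at once if the grey gearbox's lever is moved by more than 15 mm (distance of grey_lever from where it was at the start of the episode above 0.015 m).
It fails at once if a loose thing on the bench or on the gearbox is moved or lifted by more than 30 mm (distance of any of bearing, gear, socket, spanner, driver, grease, hub, bolt from where it was at the start of the episode above 0.03 m).
It also fails if it takes over 51 s, if anything falls off the work surface, if the arm or the gripper's body presses on something with over 40 N, if the wrist force passes 120 N, or if a joint passes its speed limit or range.

### The arm

A 6-joint arm with a two-finger parallel gripper is mounted at the origin on the work surface. World frame = base frame: x ahead of the robot, y to its left, z up, the work surface at z = 0. Lengths are in m, angles in degrees, forces in N, time in s.
With the tool pointing down it reaches from about 0.25 to 0.725 m from the base axis. Payload 9.7 kg.
Tool frame: the origin (TCP) lies at the very end of the fingers, on their centre line; the grasp point (between the pads) lies 19 mm behind it; z points along the fingers, y is the line along which they close (so a half turn about z gives the same grasp; the last joint's range is limited). The gripper opens to 85 mm and grips with 20 to 120 N. Pads are 22 mm wide; open, the fingers measure 114 mm over their backs; the gripper's body (76 mm by 85 mm) begins 54 mm behind the grasp point. The pads swing forward as they close: fully open they stand 13 mm farther back than shut.
Start: joints at [71.62, 4.979, 10.078, 95.1, 0, 90], TCP at [0.173, 0.522, 0.231] pointing down, gripper open.
Joint ranges: [-179.16, 179.16], [-48.56, 103.87], [-65.8, 70.77], [-126.05, 130.52], [-82.76, 87.17], [-180, 180]. Speed limits (degrees/s): [127.2, 127.2, 147.25, 180, 180, 180].

### API

Orientations are given as [roll, pitch, yaw] about the fixed x, y, z axes, in that order (R = Rz(yaw) Ry(pitch) Rx(roll)).
In Python, from workcell import telemetry, optics, workorder gives the robot as it stands.
- The arm moves only by the shell command python3 -m handwheel 'ROWS' [FORCE]. ROWS is JSON, a list of rows, each an object of numbers: "tx", "ty", "tz": the shift along the tool's x, y, z in m; "ax", "ay", "az": the turn, a rotation vector about the tool's x, y, z in degrees; "jaw": the gripper command: -1 is shut, 1 is fully open, values between are in proportion. A call has exactly 10 rows; each row shifts and turns the commanded pose from where the row before left it, along the tool's axes as they then stand; what a row does not reach is not made up. A row lasts 1/8 s, in which the tool goes at most 62.5 mm and 10.7 degrees, less where a joint would pass 70% of its speed; a pose out of reach is approached as far as the arm can. A call is refused whole if a number of a shift passes 0.0625 or a number of a turn 10.7, either way. A call with a gripper value outside its range is refused whole. The fingers move at their own pace and stop on an object; FORCE is the grip in N (left out, the last holds). Time passes only in rows, so rows that do not move let the fingers close, or fill a call up. It gives the time, the measured TCP pose, the force, the opening and the grip force at its end, in the units of the state.
- telemetry.get_obs(): the state, without advancing time (a new reading comes with each control period).
- optics.camera(name): name is "side" or "top"; returns a dict with "color" (420x560x3 uint8, red, green, blue), "K" (3x3 intrinsics, pixels), "extrinsics" (4x4, takes a point from camera to world coordinates). Camera axes: x right, y down, z forward; pixel columns grow to the right and rows downward; lengths in m; the calibration is good to about 2 mm. A picture is of the moment at which its call begins. There is no depth.
- workorder.job_done(): hands the job in; it is judged then, once.
The state is a dict: "time": time; "q": joint angles; "qd": joint speeds; "joint_efforts": joint torques, N m; "ee_pos": TCP position; "tcp_rot": TCP orientation; "wrist_force": force on the tool from outside, world axes, zero at the start; "torque": the same for the moment, N m; "opening": finger opening in m; "grasp_force": force on a finger pad.
Only numpy, scipy, OpenCV 4.12 (cv2) and the standard library are available. Lean on these libraries where they do the work, as an engineer would, in place of code of your own. Each camera call takes 0.05 s, during which the arm holds its last target. There are 200 camera calls.

## Working session

There is one attempt and no reset: what is moved stays moved. The work goes in short steps, Python scripts to look and compute and a shell command to move; the robot and the scene stay as the last step left them, time stands still between calls to the robot, and variables do not carry over. Pictures are saved under pics/ and viewed, at most 10 in all, crops included, and the job is handed in when it is done.

```bash
mkdir -p pics; python3 - <<'E'
from workcell import telemetry, optics
import cv2
print(telemetry.get_obs())
for n in("top","side"):
    c=optics.camera(n); cv2.imwrite(f"pics/{n}0.png",c["color"][:,:,::-1]); print(n,c["K"].tolist(),c["extrinsics"].round(4).tolist())
E
```

```text
{'time': 0.0, 'q': array([7.16195683e+01, 5.01029222e+00, 1.00331775e+01, 9.50970669e+01,
       7.33900288e-04, 9.00005181e+01]), 'qd': array([ 0.03684561, -0.00409803,  0.03611042, -0.03413939,  0.09408983,
        0.06754081]), 'joint_efforts': array([ 6.66640655e-03, -5.20379841e+01,  4.64809191e+01,  1.59712415e-02,
        2.78131056e-04,  4.34107321e-06]), 'ee_pos': array([0.17335604, 0.52173392, 0.23057937]), 'tcp_rot': array([-1.79925818e+02, -7.33228827e-04,  1.61619049e+02]), 'wrist_force': array([ 0.23116615, -0.20937955,  0.07111025]), 'torque': array([-0.02302237, -0.03780092,  0.01464007]), 'grasp_force': 0.0, 'opening': 0.08517395631585507}
top [[444.15921221987423, 0.0, 279.2327623860838], [0.0, 444.15921221987423, 209.71392017902386], [0.0, 0.0, 1.0]] [[-0.013, -0.9936, 0.1124, 0.4689], [-0.9999, 0.0135, 0.0042, 0.0036], [-0.0057, -0.1123, -0.9937, 1.2351], [0.0, 0.0, 0.0, 1.0]]
side [[382.39522066982903, 0.0, 283.8358245907818], [0.0, 382.39522066982903, 205.95765663582944], [0.0, 0.0, 1.0]] [[0.9974, -0.0557, 0.0447, 0.5274], [-0.0673, -0.5253, 0.8482, -0.8015], [-0.0238, -0.8491, -0.5277, 0.6506], [0.0, 0.0, 0.0, 1.0]]
```

View pics/top0.png

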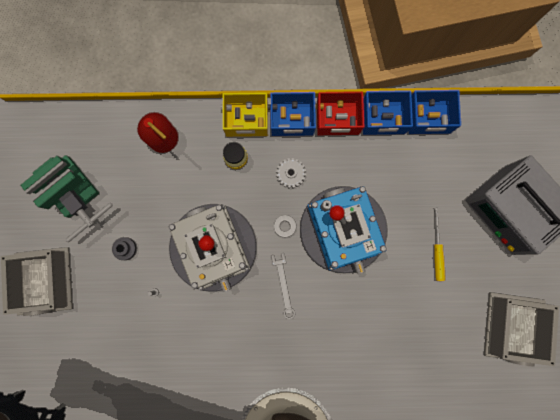

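View pics/side0.png

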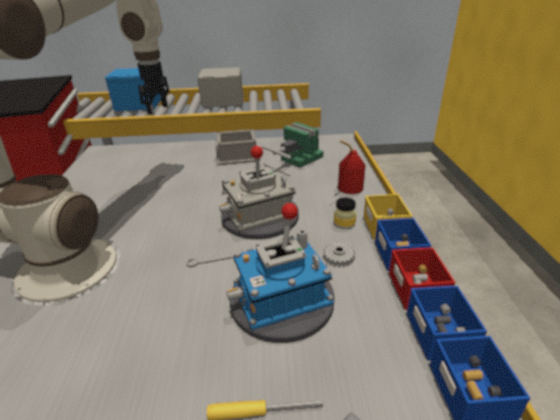

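The blue box is on the right, at about (344,229) in the top view, with its knob at about (337,213), far left in the gate. The grey box is at (212,247). I'll enlarge the blue one.

```bash
python3 - <<'E'
import cv2
a=cv2.imread("pics/top0.png")[180:280,290:400]; b=cv2.imread("pics/side0.png")[190:340,215:350]
a=cv2.resize(a,None,fx=6,fy=6,interpolation=cv2.INTER_CUBIC); b=cv2.resize(b,None,fx=4,fy=4,interpolation=cv2.INTER_CUBIC)
cv2.imwrite("pics/ta.png",a); cv2.imwrite("pics/sb.png",b)
E
```

```text
(no output)
```

View pics/ta.png

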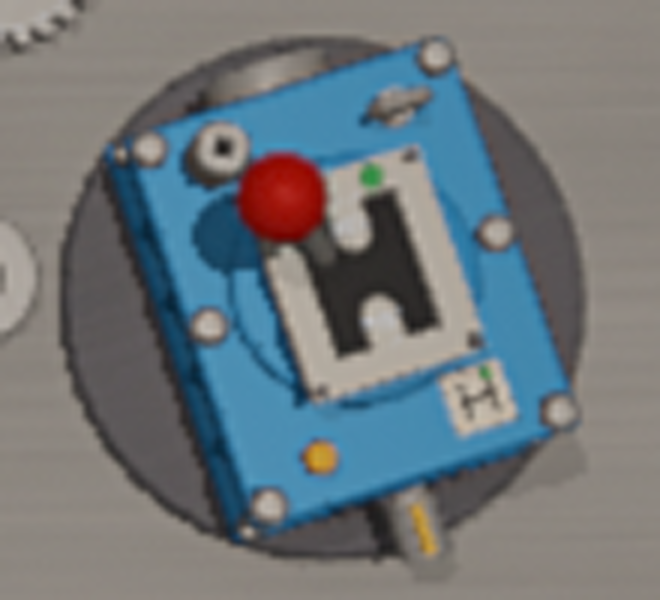

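View pics/sb.png

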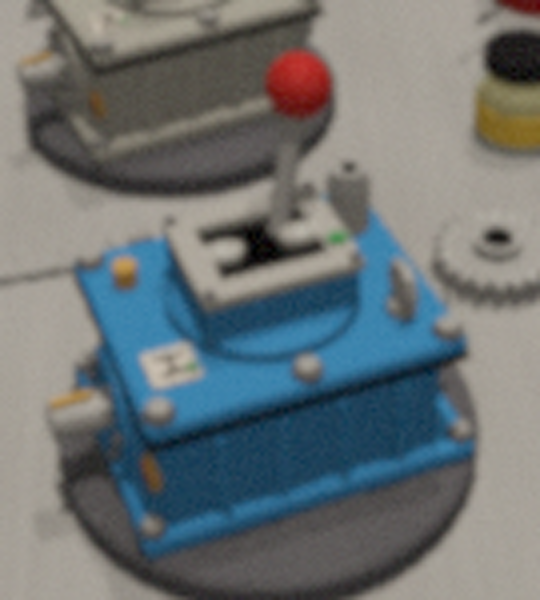

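The top crop shows:
- gate corners at FR (417,148), NR (485,342) and NL (310,402)
- the cover's corners
- the knob at (283,197), far left in the gate

In the side crop the knob is at (299,84).

```bash
cat > h.py <<'E'
import numpy as np
from scipy.optimize import least_squares
K={"top":(444.159,279.233,209.714),"side":(382.395,283.836,205.958)}
X={"top":np.array([[-0.013,-0.9936,0.1124,0.4689],[-0.9999,0.0135,0.0042,0.0036],[-0.0057,-0.1123,-0.9937,1.2351]]),
"side":np.array([[0.9974,-0.0557,0.0447,0.5274],[-0.0673,-0.5253,0.8482,-0.8015],[-0.0238,-0.8491,-0.5277,0.6506]])}
def ray(n,u,v):
    f,cx,cy=K[n]; return X[n][:,:3]@[(u-cx)/f,(v-cy)/f,1],X[n][:,3]
def onz(n,u,v,z):
    d,o=ray(n,u,v); return o+d*(z-o[2])/d[2]
def proj(n,p):
    f,cx,cy=K[n]; c=X[n][:,:3].T@(np.asarray(p)-X[n][:,3]); return np.array([f*c[0]/c[2]+cx,f*c[1]/c[2]+cy])
T=lambda x,y:(290+(x+.5)/6-.5,180+(y+.5)/6-.5)
S=lambda x,y:(215+(x+.5)/4-.5,190+(y+.5)/4-.5)
E
python3 - <<'E'
from h import *
g=[onz("top",*T(*p),.148)[:2] for p in((417,148),(485,342),(310,402))]
c=[onz("top",*T(*p),.110)[:2] for p in((440,40),(578,418),(240,540),(110,150))]
for a in (g,c): print(np.round(a,4), [np.linalg.norm(a[i+1]-a[i]).round(4) for i in range(len(a)-1)])
gc=(g[0]+g[2])/2; cc=np.mean(c,0); print("centres",gc,cc)
for a in(g,c): d=a[0]-a[1]; print("yaw",np.degrees(np.arctan2(d[1],d[0])))
d=c[3]-c[2]; print(np.degrees(np.arctan2(d[1],d[0])))
# knob
o1=ray("top",*T(283,197)); o2=ray("side",*S(299,84))
A=np.stack([o1[0],-o2[0]],1); s=np.linalg.lstsq(A,o2[1]-o1[1],rcond=None)[0]
p=o1[1]+s[0]*o1[0];q=o2[1]+s[1]*o2[0]; print("knob",p,q)
def res(v):
    x,y,w,f,cr=v; R=np.array([[np.cos(w),-np.sin(w)],[np.sin(w),np.cos(w)]])
    W=lambda a:np.r_[R@np.array(a[:2])+[x,y],a[2]]
    r=[]
    for a,b in zip(((.044,-.037,.148),(-.044,-.037,.148),(-.044,.037,.148)),((417,148),(485,342),(310,402))): r.append(proj("top",W(a))-T(*b))
    for a,b in zip(((.088,-.073,.11),(-.088,-.073,.11),(-.088,.073,.11),(.088,.073,.11)),((440,40),(578,418),(240,540),(110,150))): r.append(proj("top",W(a))-T(*b))
    k=W((.135*np.sin(f),-.135*np.cos(f)*np.sin(cr),.09+.135*np.cos(f)*np.cos(cr)))
    r+= [proj("top",k)-T(283,197),proj("side",k)-S(299,84)]
    return np.concatenate(r)
s=least_squares(res,[*cc,.3,.3,-.26]); print(s.x,np.degrees(s.x[2]),res(s.x).round(1))
x,y,w,f,cr=s.x;R=np.array([[np.cos(w),-np.sin(w)],[np.sin(w),np.cos(w)]])
for n,a in dict(knob=(.135*np.sin(f),-.135*np.cos(f)*np.sin(cr)),neutL=(0,.0355),neutR=(0,-.0355),third=(.0523,-.0327),socket=None).items():
    if a: print(n,np.round(R@a+[x,y],4),a)
print("socket",onz("top",*T(222,148),.15)); print("in box",R.T@(onz("top",*T(222,148),.15)[:2]-[x,y]))
E
```

```text
[[ 0.6027 -0.1887]
 [ 0.5228 -0.2137]
 [ 0.4993 -0.1418]] [np.float64(0.0838), np.float64(0.0756)]
[[ 0.6537 -0.2068]
 [ 0.4922 -0.2592]
 [ 0.4433 -0.116 ]
 [ 0.6083 -0.065 ]] [np.float64(0.1698), np.float64(0.1513), np.float64(0.1728)]
centres [ 0.55103335 -0.16527392] [ 0.54938656 -0.16175187]
yaw 17.376687731992092
yaw 17.98304635387584
17.176444501481644
knob [ 0.57596429 -0.12446455  0.21722111] [ 0.57447912 -0.12446155  0.21706452]
[ 0.55048153 -0.16326069  0.31067931  0.26473305 -0.22787161] 17.800613273696307 [-1.5 -0.4 -0.7  1.2 -0.1  0.8 -0.4 -1.1  0.2  1.3  1.8 -0.5  0.7 -1.4
 -0.   0.4  0.3  0. ]
knob [ 0.5751 -0.1244] (np.float64(0.035322969227718055), np.float64(0.029434682661394315))
neutL [ 0.5396 -0.1295] (0, 0.0355)
neutR [ 0.5613 -0.1971] (0, -0.0355)
third [ 0.6103 -0.1784] (0.0523, -0.0327)
socket [ 0.60357746 -0.10848303  0.15      ]
in box [0.06729986 0.03592353]
```

```bash
cat >> h.py <<'E'
C=np.array([.5505,-.163]);w=np.radians(17.8);RB=np.array([[np.cos(w),-np.sin(w)],[np.sin(w),np.cos(w)]])
def st():
    from workcell import telemetry
    o=telemetry.get_obs(); p=o["ee_pos"]
    print("t",round(o["time"],2),"box mm",(RB.T@(p[:2]-C)*1e3).round(1),"z",round(p[2]*1e3,1),"rpy",o["tcp_rot"].round(1),"F box",(RB.T@o["wrist_force"][:2]).round(1),"q6",o["q"][5].round(0),"open",round(o["opening"],3))
E
python3 -m handwheel '[{"tz":-0.025,"az":10.7,"jaw":-1},{"tz":-0.025,"az":10.7,"jaw":-1},{"tz":-0.025,"az":10.7,"jaw":-1},{"tz":-0.025,"az":10.7,"jaw":-1},{"tz":-0.025,"az":10.7,"jaw":-1},{"tx":-0.05,"ty":0.012,"jaw":-1},{"tx":-0.05,"ty":0.012,"jaw":-1},{"tx":-0.05,"ty":0.012,"jaw":-1},{"tx":-0.05,"ty":0.012,"jaw":-1},{"tx":-0.05,"ty":0.012,"jaw":-1}]' 20; python3 -c "from h import *;st()"
```

```text
t 0.1 box mm [-149.8  767.3] z 230.7 rpy [-179.9   -0.   161.6] F box [-0.2  0.3] q6 90.0 open 0.085$[0]: bad value
```

```bash

python3 -m handwheel '[{"tx":0,"ty":0,"tz":-0.025,"ax":0,"ay":0,"az":10.7,"jaw":-1},{"tx":0,"ty":0,"tz":-0.025,"ax":0,"ay":0,"az":10.7,"jaw":-1},{"tx":0,"ty":0,"tz":-0.025,"ax":0,"ay":0,"az":10.7,"jaw":-1},{"tx":0,"ty":0,"tz":-0.025,"ax":0,"ay":0,"az":10.7,"jaw":-1},{"tx":0,"ty":0,"tz":-0.025,"ax":0,"ay":0,"az":10.7,"jaw":-1},{"tx":-0.05,"ty":0.012,"tz":0,"ax":0,"ay":0,"az":0,"jaw":-1},{"tx":-0.05,"ty":0.012,"tz":0,"ax":0,"ay":0,"az":0,"jaw":-1},{"tx":-0.05,"ty":0.012,"tz":0,"ax":0,"ay":0,"az":0,"jaw":-1},{"tx":-0.05,"ty":0.012,"tz":0,"ax":0,"ay":0,"az":0,"jaw":-1},{"tx":-0.05,"ty":0.012,"tz":0,"ax":0,"ay":0,"az":0,"jaw":-1}]' 20; python3 -c "from h import *;st()"
```

```text
time: 1.35
ee_pos: [0.3087, 0.3015, 0.356]
tcp_rot: [-180.0, 0.0, 108.1]
wrist_force: [-0.0, 0.7, -0.4]
opening: 0.0
grasp_force: 0.0
t 1.35 box mm [-88.2 516.2] z 356.0 rpy [-180.     0.   108.1] F box [0.2 0.7] q6 116.0 open 0.0
```

```bash

python3 -m handwheel '[{"tx":-0.054,"ty":0.019,"tz":0,"ax":0,"ay":0,"az":0.3,"jaw":-1},{"tx":-0.054,"ty":0.019,"tz":0,"ax":0,"ay":0,"az":0,"jaw":-1},{"tx":-0.054,"ty":0.019,"tz":0,"ax":0,"ay":0,"az":0,"jaw":-1},{"tx":-0.054,"ty":0.019,"tz":0,"ax":0,"ay":0,"az":0,"jaw":-1},{"tx":-0.054,"ty":0.019,"tz":0,"ax":0,"ay":0,"az":0,"jaw":-1},{"tx":-0.054,"ty":0.019,"tz":0,"ax":0,"ay":0,"az":0,"jaw":-1},{"tx":-0.054,"ty":0.019,"tz":0,"ax":0,"ay":0,"az":0,"jaw":-1},{"tx":-0.054,"ty":0.019,"tz":0,"ax":0,"ay":0,"az":0,"jaw":-1},{"tx":-0.054,"ty":0.018,"tz":0,"ax":0,"ay":0,"az":0,"jaw":-1},{"tx":0,"ty":0,"tz":0,"ax":0,"ay":0,"az":0,"jaw":-1}]'; python3 -c "from h import *;st()"
```

```text
time: 2.6
ee_pos: [0.6211, -0.1108, 0.3518]
tcp_rot: [-179.7, -0.1, 107.6]
wrist_force: [-0.4, -0.2, 0.3]
opening: 0.0
grasp_force: 0.0
t 2.6 box mm [83.2 28.2] z 351.8 rpy [-1.797e+02 -1.000e-01  1.076e+02] F box [-0.4 -0.1] q6 62.0 open 0.0
```

```bash

python3 -m handwheel '[{"tx":0.003,"ty":0,"tz":0.02,"ax":0,"ay":0,"az":0,"jaw":-1},{"tx":0,"ty":0,"tz":0.02,"ax":0,"ay":0,"az":0,"jaw":-1},{"tx":0,"ty":0,"tz":0.02,"ax":0,"ay":0,"az":0,"jaw":-1},{"tx":0,"ty":0,"tz":0.02,"ax":0,"ay":0,"az":0,"jaw":-1},{"tx":0,"ty":0,"tz":0.02,"ax":0,"ay":0,"az":0,"jaw":-1},{"tx":0,"ty":0,"tz":0.02,"ax":0,"ay":0,"az":0,"jaw":-1},{"tx":0,"ty":0,"tz":0.02,"ax":0,"ay":0,"az":0,"jaw":-1},{"tx":0,"ty":0,"tz":0.02,"ax":0,"ay":0,"az":0,"jaw":-1},{"tx":0,"ty":0,"tz":0.003,"ax":0,"ay":0,"az":0,"jaw":-1},{"tx":0,"ty":0,"tz":0,"ax":0,"ay":0,"az":0,"jaw":-1}]'; python3 - <<'E'
from h import *;st()
from workcell import optics; import cv2
a=optics.camera("top")["color"][160:280,280:400,::-1]; b=optics.camera("side")["color"][130:270,215:350,::-1]
a=cv2.resize(a,(400,400),interpolation=cv2.INTER_CUBIC); b=cv2.resize(b,(386,400),interpolation=cv2.INTER_CUBIC)
cv2.imwrite("pics/c1.png",np.hstack([a,b]))
E
```

```text
time: 3.85
ee_pos: [0.6179, -0.1043, 0.194]
tcp_rot: [180.0, 0.0, 107.8]
wrist_force: [-0.3, -1.2, 0.5]
opening: 0.0
grasp_force: 0.0
t 3.85 box mm [82.2 35.3] z 194.0 rpy [180.    0.  107.8] F box [-0.6 -1. ] q6 63.0 open 0.0
```

View pics/c1.png

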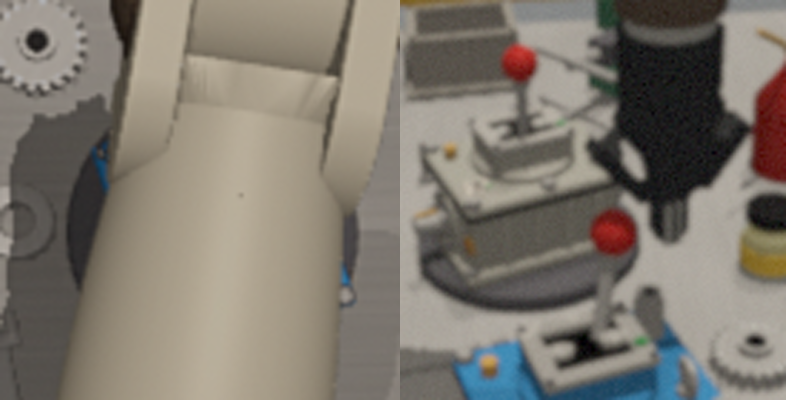

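The side crop shows the closed finger tips at (670,225), on the far side of the knob at (613,232). The arm blocks the top view. I'll push the knob gently towards neutral.

```bash

python3 -m handwheel '[{"tx":-0.003,"ty":-0.004,"tz":0.005,"ax":0,"ay":0,"az":0,"jaw":-1},{"tx":0,"ty":-0.004,"tz":0,"ax":0,"ay":0,"az":0,"jaw":-1},{"tx":0,"ty":-0.004,"tz":0,"ax":0,"ay":0,"az":0,"jaw":-1},{"tx":0,"ty":-0.004,"tz":0,"ax":0,"ay":0,"az":0,"jaw":-1},{"tx":0,"ty":-0.004,"tz":0,"ax":0,"ay":0,"az":0,"jaw":-1},{"tx":0,"ty":-0.004,"tz":0,"ax":0,"ay":0,"az":0,"jaw":-1},{"tx":0,"ty":-0.004,"tz":0,"ax":0,"ay":0,"az":0,"jaw":-1},{"tx":0,"ty":-0.004,"tz":0,"ax":0,"ay":0,"az":0,"jaw":-1},{"tx":0,"ty":-0.004,"tz":0,"ax":0,"ay":0,"az":0,"jaw":-1},{"tx":0,"ty":0,"tz":0,"ax":0,"ay":0,"az":0,"jaw":-1}]'; cat >> h.py <<'E'
def knob(save=None):
    """red blob nearest to the expected blue-lever arc in the side view -> (fore, cross) by lane guess"""
    from workcell import optics; import cv2
    im=optics.camera("side")["color"]; b=im.astype(int)
    m=((b[:,:,0]>110)&(b[:,:,1]<70)&(b[:,:,2]<70)).astype(np.uint8)
    m[:195]=0;m[245:]=0;m[:,:255]=0;m[:,330:]=0
    n,l,s,c=cv2.connectedComponentsWithStats(m); i=1+s[1:,4].argmax()
    x,y,ww,hh=s[i][:4]; uv=(x+(ww-1)/2,y+(hh-1)/2)
    def pk(v):
        f,cr=v; a=(.135*np.sin(f),-.135*np.cos(f)*np.sin(cr)); return np.r_[RB@a+C,.09+.135*np.cos(f)*np.cos(cr)]
    r=least_squares(lambda v:proj("side",pk(v))-uv,[0,0])
    k=pk(r.x); print("knob uv",uv,"wh",ww,hh,"fore,cross",r.x.round(3),"box mm",(RB.T@(k[:2]-C)*1e3).round(1))
    if save: cv2.imwrite(save,cv2.resize(im[130:290,205:365,::-1],(600,600),interpolation=cv2.INTER_CUBIC))
E
python3 -c "from h import *;st();knob('pics/c2.png')"
```

```text
time: 5.2
ee_pos: [0.5866, -0.1176, 0.1926]
tcp_rot: [179.5, 0.1, 107.9]
wrist_force: [4.8, 7.8, 20.1]
opening: 0.0001
grasp_force: 10.7
t 5.2 box mm [48.3 32.2] z 192.6 rpy [1.795e+02 1.000e-01 1.079e+02] F box [6.9 6. ] q6 61.0 open 0.0
knob uv (np.float64(282.0), np.float64(212.0)) wh 1 1 fore,cross [ 0.117 -0.176] box mm [15.7 23.5]
```

View pics/c2.png

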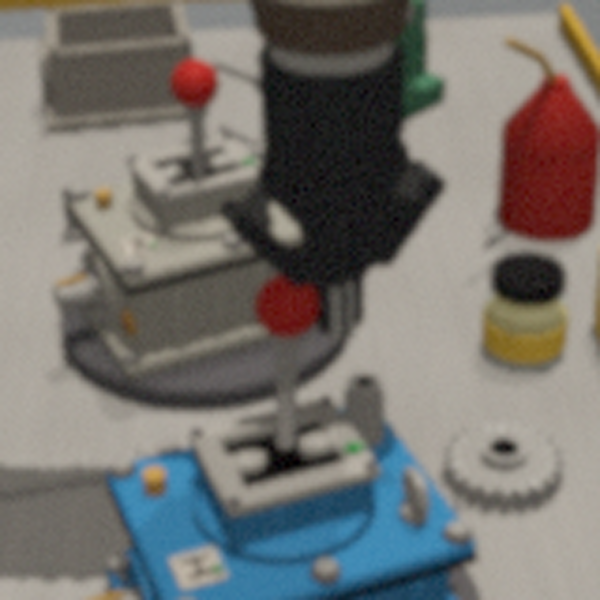

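The image shows the knob at about (288,305), touched by the fingers on its far side. The gripper's knuckles overlap its top, and the wrist reads 20 N upward. So the hand is too low: I'll back off and raise it by 16 mm.

```bash

python3 -m handwheel '[{"tx":0,"ty":0.004,"tz":-0.008,"ax":0,"ay":0,"az":0,"jaw":-1},{"tx":0,"ty":0.002,"tz":-0.008,"ax":0,"ay":0,"az":0,"jaw":-1},{"tx":0,"ty":0,"tz":0,"ax":0,"ay":0,"az":0,"jaw":-1},{"tx":0,"ty":0,"tz":0,"ax":0,"ay":0,"az":0,"jaw":-1},{"tx":0,"ty":-0.003,"tz":0,"ax":0,"ay":0,"az":0,"jaw":-1},{"tx":0,"ty":-0.003,"tz":0,"ax":0,"ay":0,"az":0,"jaw":-1},{"tx":0,"ty":-0.003,"tz":0,"ax":0,"ay":0,"az":0,"jaw":-1},{"tx":0,"ty":-0.003,"tz":0,"ax":0,"ay":0,"az":0,"jaw":-1},{"tx":0,"ty":0,"tz":0,"ax":0,"ay":0,"az":0,"jaw":-1},{"tx":0,"ty":0,"tz":0,"ax":0,"ay":0,"az":0,"jaw":-1}]'; sed -i 's/>110)/>80)/;s/,1\]<70)/,1]<60)/;s/,2\]<70)/,2]<60)/' h.py
python3 -c "from h import *;st();knob()"
```

```text
time: 6.5
ee_pos: [0.579, -0.1204, 0.2043]
tcp_rot: [-180.0, 0.0, 107.8]
wrist_force: [2.1, 0.9, 2.1]
opening: -0.0
grasp_force: 1.4
t 6.5 box mm [40.2 31.8] z 204.3 rpy [-180.     0.   107.8] F box [2.3 0.2] q6 60.0 open -0.0
knob uv (np.float64(277.5), np.float64(212.0)) wh 16 17 fore,cross [ 0.053 -0.203] box mm [ 7.2 27.2]
```

```bash

python3 -m handwheel '[{"tx":0,"ty":-0.002,"tz":0,"ax":0,"ay":0,"az":0,"jaw":-1},{"tx":0,"ty":-0.002,"tz":0,"ax":0,"ay":0,"az":0,"jaw":-1},{"tx":0,"ty":-0.002,"tz":0,"ax":0,"ay":0,"az":0,"jaw":-1},{"tx":0,"ty":0,"tz":0,"ax":0,"ay":0,"az":0,"jaw":-1},{"tx":0,"ty":0.01,"tz":0,"ax":0,"ay":0,"az":0,"jaw":-1},{"tx":0,"ty":0.02,"tz":0,"ax":0,"ay":0,"az":0,"jaw":-1},{"tx":0.02,"ty":0,"tz":0,"ax":0,"ay":0,"az":0,"jaw":-1},{"tx":0.03,"ty":0,"tz":0,"ax":0,"ay":0,"az":0,"jaw":-1},{"tx":0,"ty":0,"tz":0,"ax":0,"ay":0,"az":0,"jaw":-1},{"tx":0,"ty":0,"tz":0,"ax":0,"ay":0,"az":0,"jaw":-1}]'; 
python3 -c "from h import *;st();knob()"
```

```text
time: 7.8
ee_pos: [0.5864, -0.0652, 0.2043]
tcp_rot: [-180.0, 0.0, 107.9]
wrist_force: [-0.9, 0.3, -0.7]
opening: -0.0002
grasp_force: 0.0
t 7.8 box mm [64.  82.1] z 204.3 rpy [-180.     0.   107.9] F box [-0.8  0.5] q6 66.0 open -0.0
knob uv (np.float64(275.0), np.float64(212.0)) wh 17 17 fore,cross [ 0.019 -0.224] box mm [ 2.6 29.9]
```

```bash

python3 -m handwheel '[{"tx":0.005,"ty":-0.02,"tz":0,"ax":0,"ay":0,"az":0,"jaw":-1},{"tx":0,"ty":-0.02,"tz":0,"ax":0,"ay":0,"az":0,"jaw":-1},{"tx":0,"ty":-0.022,"tz":0,"ax":0,"ay":0,"az":0,"jaw":-1},{"tx":0,"ty":0,"tz":0,"ax":0,"ay":0,"az":0,"jaw":-1},{"tx":-0.008,"ty":0,"tz":0,"ax":0,"ay":0,"az":0,"jaw":-1},{"tx":-0.008,"ty":0,"tz":0,"ax":0,"ay":0,"az":0,"jaw":-1},{"tx":-0.004,"ty":0,"tz":0,"ax":0,"ay":0,"az":0,"jaw":-1},{"tx":-0.004,"ty":0,"tz":0,"ax":0,"ay":0,"az":0,"jaw":-1},{"tx":-0.004,"ty":0,"tz":0,"ax":0,"ay":0,"az":0,"jaw":-1},{"tx":0,"ty":0,"tz":0,"ax":0,"ay":0,"az":0,"jaw":-1}]'; 
python3 -c "from h import *;st();knob()"
```

```text
time: 9.1
ee_pos: [0.5346, -0.1061, 0.2044]
tcp_rot: [180.0, -0.0, 107.8]
wrist_force: [-0.8, 1.9, 0.4]
opening: -0.0
grasp_force: 1.1
t 9.1 box mm [ 2.2 59. ] z 204.4 rpy [180.   -0.  107.8] F box [-0.1  2. ] q6 61.0 open -0.0
knob uv (np.float64(274.5), np.float64(212.0)) wh 18 17 fore,cross [ 0.013 -0.228] box mm [ 1.7 30.5]
```

```bash

python3 -m handwheel '[{"tx":-0.004,"ty":0,"tz":0,"ax":0,"ay":0,"az":0,"jaw":-1},{"tx":-0.004,"ty":0,"tz":0,"ax":0,"ay":0,"az":0,"jaw":-1},{"tx":-0.004,"ty":0,"tz":0,"ax":0,"ay":0,"az":0,"jaw":-1},{"tx":-0.004,"ty":0,"tz":0,"ax":0,"ay":0,"az":0,"jaw":-1},{"tx":-0.004,"ty":0,"tz":0,"ax":0,"ay":0,"az":0,"jaw":-1},{"tx":-0.004,"ty":0,"tz":0,"ax":0,"ay":0,"az":0,"jaw":-1},{"tx":-0.004,"ty":0,"tz":0,"ax":0,"ay":0,"az":0,"jaw":-1},{"tx":-0.004,"ty":0,"tz":0,"ax":0,"ay":0,"az":0,"jaw":-1},{"tx":-0.004,"ty":0,"tz":0,"ax":0,"ay":0,"az":0,"jaw":-1},{"tx":0,"ty":0,"tz":0,"ax":0,"ay":0,"az":0,"jaw":-1}]'; 
python3 -c "from h import *;st();knob()"
```

```text
time: 10.4
ee_pos: [0.5457, -0.141, 0.2041]
tcp_rot: [-180.0, 0.0, 107.8]
wrist_force: [-0.1, 2.7, 1.5]
opening: 0.0002
grasp_force: 0.9
t 10.4 box mm [ 2.1 22.5] z 204.1 rpy [-180.     0.   107.8] F box [0.7 2.6] q6 58.0 open 0.0
knob uv (np.float64(280.5), np.float64(219.5)) wh 18 18 fore,cross [0.01  0.039] box mm [ 1.3 -5.2]
```

```bash

python3 -m handwheel '[{"tx":-0.004,"ty":0,"tz":0,"ax":0,"ay":0,"az":0,"jaw":-1},{"tx":-0.004,"ty":0,"tz":0,"ax":0,"ay":0,"az":0,"jaw":-1},{"tx":-0.004,"ty":0,"tz":0,"ax":0,"ay":0,"az":0,"jaw":-1},{"tx":-0.004,"ty":0,"tz":0,"ax":0,"ay":0,"az":0,"jaw":-1},{"tx":-0.004,"ty":0,"tz":0,"ax":0,"ay":0,"az":0,"jaw":-1},{"tx":-0.003,"ty":0,"tz":0,"ax":0,"ay":0,"az":0,"jaw":-1},{"tx":-0.003,"ty":0,"tz":0,"ax":0,"ay":0,"az":0,"jaw":-1},{"tx":-0.002,"ty":0,"tz":0,"ax":0,"ay":0,"az":0,"jaw":-1},{"tx":0,"ty":0,"tz":0,"ax":0,"ay":0,"az":0,"jaw":-1},{"tx":0,"ty":0,"tz":0,"ax":0,"ay":0,"az":0,"jaw":-1}]'; 
python3 -c "from h import *;st();knob()"
```

```text
time: 11.7
ee_pos: [0.5541, -0.1672, 0.2041]
tcp_rot: [-180.0, 0.0, 107.8]
wrist_force: [-0.3, 1.4, -1.5]
opening: 0.0
grasp_force: 0.9
t 11.7 box mm [ 2.2 -5.1] z 204.1 rpy [-180.     0.   107.8] F box [0.2 1.4] q6 55.0 open 0.0
knob uv (np.float64(285.5), np.float64(228.0)) wh 18 19 fore,cross [0.01  0.237] box mm [  1.4 -31.7]
```

```bash

python3 -m handwheel '[{"tx":-0.002,"ty":0,"tz":0,"ax":0,"ay":0,"az":0,"jaw":-1},{"tx":-0.001,"ty":0,"tz":0,"ax":0,"ay":0,"az":0,"jaw":-1},{"tx":0,"ty":0,"tz":0,"ax":0,"ay":0,"az":0,"jaw":-1},{"tx":0.01,"ty":0,"tz":0,"ax":0,"ay":0,"az":0,"jaw":-1},{"tx":0.01,"ty":-0.01,"tz":0,"ax":0,"ay":0,"az":0,"jaw":-1},{"tx":0,"ty":-0.025,"tz":0,"ax":0,"ay":0,"az":0,"jaw":-1},{"tx":0,"ty":-0.025,"tz":0,"ax":0,"ay":0,"az":0,"jaw":-1},{"tx":-0.02,"ty":0,"tz":0,"ax":0,"ay":0,"az":0,"jaw":-1},{"tx":-0.028,"ty":0,"tz":0,"ax":0,"ay":0,"az":0,"jaw":-1},{"tx":0,"ty":0,"tz":0,"ax":0,"ay":0,"az":0,"jaw":-1}]'; 
python3 -c "from h import *;st();knob()"
```

```text
time: 13.0
ee_pos: [0.507, -0.2166, 0.2039]
tcp_rot: [180.0, 0.0, 107.7]
wrist_force: [-0.0, 0.5, -1.4]
opening: -0.0
grasp_force: 0.0
t 13.0 box mm [-57.8 -37.7] z 203.9 rpy [180.    0.  107.7] F box [0.1 0.5] q6 49.0 open -0.0
knob uv (np.float64(286.0), np.float64(229.5)) wh 17 18 fore,cross [0.006 0.266] box mm [  0.9 -35.5]
```

```bash

python3 -m handwheel '[{"tx":0.001,"ty":0.01,"tz":0,"ax":0,"ay":0,"az":0,"jaw":-1},{"tx":0,"ty":0.008,"tz":0,"ax":0,"ay":0,"az":0,"jaw":-1},{"tx":0,"ty":0.004,"tz":0,"ax":0,"ay":0,"az":0,"jaw":-1},{"tx":0,"ty":0.004,"tz":0,"ax":0,"ay":0,"az":0,"jaw":-1},{"tx":0,"ty":0.004,"tz":0,"ax":0,"ay":0,"az":0,"jaw":-1},{"tx":0,"ty":0.004,"tz":0,"ax":0,"ay":0,"az":0,"jaw":-1},{"tx":0,"ty":0.005,"tz":0,"ax":0,"ay":0,"az":0,"jaw":-1},{"tx":0,"ty":0.005,"tz":0,"ax":0,"ay":0,"az":0,"jaw":-1},{"tx":0,"ty":0.005,"tz":0.001,"ax":0,"ay":0,"az":0,"jaw":-1},{"tx":0,"ty":0,"tz":0,"ax":0,"ay":0,"az":0,"jaw":-1}]'; 
python3 -c "from h import *;st();knob()"
```

```text
time: 14.3
ee_pos: [0.5532, -0.1989, 0.2029]
tcp_rot: [-180.0, -0.0, 107.8]
wrist_force: [-1.4, -0.5, 0.9]
opening: -0.0002
grasp_force: 0.7
t 14.3 box mm [ -8.4 -35. ] z 202.9 rpy [-180.    -0.   107.8] F box [-1.5 -0.1] q6 52.0 open -0.0
knob uv (np.float64(296.0), np.float64(228.0)) wh 15 17 fore,cross [0.161 0.274] box mm [ 21.7 -36. ]
```

```bash

python3 -m handwheel '[{"tx":0,"ty":0.004,"tz":0.001,"ax":0,"ay":0,"az":0,"jaw":-1},{"tx":0,"ty":0.004,"tz":0.001,"ax":0,"ay":0,"az":0,"jaw":-1},{"tx":0,"ty":0.004,"tz":0.001,"ax":0,"ay":0,"az":0,"jaw":-1},{"tx":0,"ty":0.004,"tz":0.001,"ax":0,"ay":0,"az":0,"jaw":-1},{"tx":0,"ty":0.003,"tz":0.001,"ax":0,"ay":0,"az":0,"jaw":-1},{"tx":0,"ty":0.002,"tz":0,"ax":0,"ay":0,"az":0,"jaw":-1},{"tx":0,"ty":0.002,"tz":0,"ax":0,"ay":0,"az":0,"jaw":-1},{"tx":0,"ty":0.001,"tz":0,"ax":0,"ay":0,"az":0,"jaw":-1},{"tx":0,"ty":0,"tz":0,"ax":0,"ay":0,"az":0,"jaw":-1},{"tx":0,"ty":0,"tz":0,"ax":0,"ay":0,"az":0,"jaw":-1}]'; 
python3 -c "from h import *;st();knob('pics/c3.png')"
```

```text
time: 15.6
ee_pos: [0.5757, -0.1918, 0.1982]
tcp_rot: [-180.0, -0.0, 107.8]
wrist_force: [-3.0, -0.3, -0.8]
opening: 0.0002
grasp_force: 1.3
t 15.6 box mm [ 15.2 -35.1] z 198.2 rpy [-180.    -0.   107.8] F box [-2.9  0.7] q6 54.0 open 0.0
knob uv (np.float64(307.0), np.float64(227.0)) wh 13 19 fore,cross [0.352 0.269] box mm [ 46.5 -33.7]
```

View pics/c3.png

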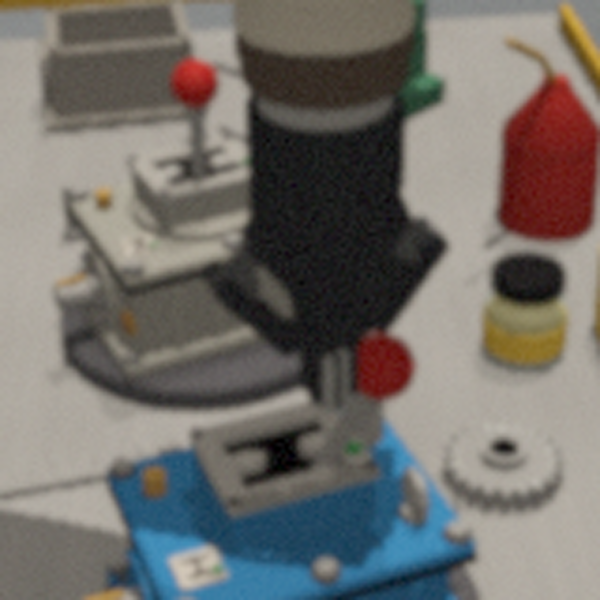

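The knob is at (380,365), pushed far along the right lane with the fingers behind it, and about 5 mm remains. I'll go on in 1 mm steps.

```bash

python3 -m handwheel '[{"tx":0,"ty":0.001,"tz":0,"ax":0,"ay":0,"az":0,"jaw":-1},{"tx":0,"ty":0.001,"tz":0,"ax":0,"ay":0,"az":0,"jaw":-1},{"tx":0,"ty":0.001,"tz":0,"ax":0,"ay":0,"az":0,"jaw":-1},{"tx":0,"ty":0.001,"tz":0,"ax":0,"ay":0,"az":0,"jaw":-1},{"tx":0,"ty":0,"tz":0,"ax":0,"ay":0,"az":0,"jaw":-1},{"tx":0,"ty":0,"tz":0,"ax":0,"ay":0,"az":0,"jaw":-1},{"tx":0,"ty":0,"tz":0,"ax":0,"ay":0,"az":0,"jaw":-1},{"tx":0,"ty":0,"tz":0,"ax":0,"ay":0,"az":0,"jaw":-1},{"tx":0,"ty":0,"tz":0,"ax":0,"ay":0,"az":0,"jaw":-1},{"tx":0,"ty":0,"tz":0,"ax":0,"ay":0,"az":0,"jaw":-1}]'; 
python3 -c "from h import *;st();knob()"
```

```text
time: 16.9
ee_pos: [0.5796, -0.1906, 0.1983]
tcp_rot: [180.0, 0.0, 107.8]
wrist_force: [-1.4, 0.2, -2.0]
opening: 0.0
grasp_force: 1.2
t 16.9 box mm [ 19.2 -35.1] z 198.3 rpy [180.    0.  107.8] F box [-1.3  0.7] q6 54.0 open 0.0
knob uv (np.float64(308.5), np.float64(227.5)) wh 14 16 fore,cross [0.374 0.279] box mm [ 49.3 -34.6]
```

```bash

python3 -m handwheel '[{"tx":0,"ty":0.001,"tz":0,"ax":0,"ay":0,"az":0,"jaw":-1},{"tx":0,"ty":0,"tz":0,"ax":0,"ay":0,"az":0,"jaw":-1},{"tx":0,"ty":0.001,"tz":0,"ax":0,"ay":0,"az":0,"jaw":-1},{"tx":0,"ty":0,"tz":0,"ax":0,"ay":0,"az":0,"jaw":-1},{"tx":0,"ty":0,"tz":0,"ax":0,"ay":0,"az":0,"jaw":-1},{"tx":0,"ty":0,"tz":0,"ax":0,"ay":0,"az":0,"jaw":-1},{"tx":0,"ty":0,"tz":0,"ax":0,"ay":0,"az":0,"jaw":-1},{"tx":0,"ty":0,"tz":0,"ax":0,"ay":0,"az":0,"jaw":-1},{"tx":0,"ty":0,"tz":0,"ax":0,"ay":0,"az":0,"jaw":-1},{"tx":0,"ty":0,"tz":0,"ax":0,"ay":0,"az":0,"jaw":-1}]'; 
python3 -c "from h import *;st();knob()"
```

```text
time: 18.2
ee_pos: [0.5814, -0.19, 0.1983]
tcp_rot: [-180.0, 0.0, 107.8]
wrist_force: [-3.2, -0.5, -2.3]
opening: -0.0005
grasp_force: 1.6
t 18.2 box mm [ 21.2 -35.1] z 198.3 rpy [-180.     0.   107.8] F box [-3.2  0.5] q6 54.0 open -0.0
knob uv (np.float64(309.5), np.float64(227.5)) wh 14 16 fore,cross [0.393 0.278] box mm [ 51.7 -34.3]
```

```bash

python3 -m handwheel '[{"tx":0,"ty":-0.01,"tz":0,"ax":0,"ay":0,"az":0,"jaw":-1},{"tx":0,"ty":-0.02,"tz":0,"ax":0,"ay":0,"az":0,"jaw":-1},{"tx":0,"ty":-0.03,"tz":0,"ax":0,"ay":0,"az":0,"jaw":-1},{"tx":0,"ty":-0.03,"tz":-0.03,"ax":0,"ay":0,"az":0,"jaw":-1},{"tx":0,"ty":-0.04,"tz":-0.04,"ax":0,"ay":0,"az":0,"jaw":-1},{"tx":0,"ty":-0.04,"tz":-0.04,"ax":0,"ay":0,"az":0,"jaw":-1},{"tx":-0.04,"ty":-0.04,"tz":0,"ax":0,"ay":0,"az":0,"jaw":-1},{"tx":-0.04,"ty":-0.02,"tz":0,"ax":0,"ay":0,"az":0,"jaw":-1},{"tx":0,"ty":0,"tz":0,"ax":0,"ay":0,"az":0,"jaw":-1},{"tx":0,"ty":0,"tz":0,"ax":0,"ay":0,"az":0,"jaw":-1}]'; 
python3 - <<'E'
from h import *;st();knob()
from workcell import optics; import cv2
cv2.imwrite("pics/c4.png",np.hstack([cv2.resize(optics.camera("top")["color"][130:310,130:460,::-1],(400,218)),cv2.resize(optics.camera("side")["color"][130:330,190:370,::-1],(400,444))[:218]]) if 0 else np.vstack([cv2.resize(optics.camera("top")["color"][140:310,130:460,::-1],(560,288),interpolation=2),cv2.resize(optics.camera("side")["color"][140:300,190:500,::-1],(560,289),interpolation=2)]))
E
```

```text
time: 19.5
ee_pos: [0.3868, -0.3363, 0.3087]
tcp_rot: [180.0, 0.0, 107.8]
wrist_force: [0.2, -0.3, -0.3]
opening: -0.0002
grasp_force: 0.0
t 19.5 box mm [-208.8 -115. ] z 308.7 rpy [180.    0.  107.8] F box [ 0.  -0.4] q6 31.0 open -0.0
knob uv (np.float64(309.0), np.float64(228.0)) wh 15 15 fore,cross [0.378 0.29 ] box mm [ 49.9 -35.8]
```

View pics/c4.png

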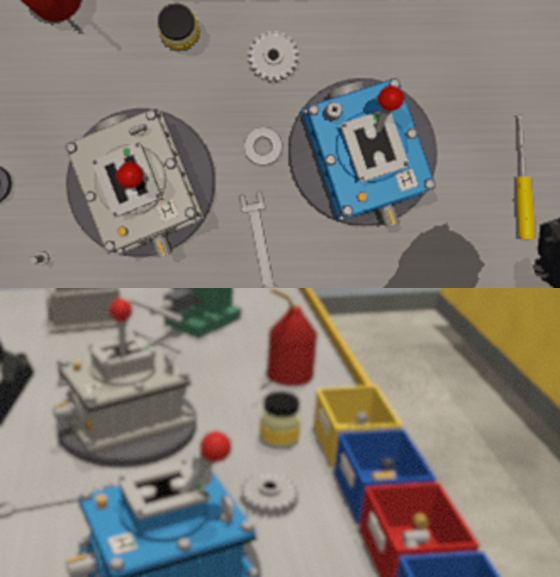

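The blue knob now sits over the green dot, at (391,97) in the top view. The hand is clear, and the grey lever, socket and loose items look unmoved. I'll check fore from both cameras before handing in.

```bash
python3 - <<'E'
from h import *
import cv2
from workcell import optics
def pk(f,cr): return np.r_[RB@[.135*np.sin(f),-.135*np.cos(f)*np.sin(cr)]+C,.09+.135*np.cos(f)*np.cos(cr)]
uv={}
for n,(r0,r1,c0,c1) in dict(top=(180,240,330,390),side=(195,250,280,340)).items():
    b=optics.camera(n)["color"].astype(int); m=((b[:,:,0]>90)&(b[:,:,1]<70)&(b[:,:,2]<70))[r0:r1,c0:c1]
    y,x=np.nonzero(m); uv[n]=np.array([(x.min()+x.max())/2+c0,(y.min()+y.max())/2+r0]); print(n,uv[n],np.ptp(x)+1,np.ptp(y)+1,"at stop:",proj(n,pk(.398,.266)),"at .33:",proj(n,pk(.33,.266)))
r=least_squares(lambda v:np.r_[proj("top",pk(*v))-uv["top"],proj("side",pk(*v))-uv["side"]],[.3,.2]); print(r.x,r.fun.round(1))
E
```

```text
top [360.5 197. ] 16 15 at stop: [359.04104986 197.74472468] at .33: [360.8740461 200.9125995]
side [309.  228.5] 15 16 at stop: [309.4506028  226.95027041] at .33: [305.72902542 226.87031697]
[0.3890538  0.29469817] [ 0.1  0.7  0.7 -0.3]
```

Both cameras together put fore at about 0.39 and cross at about 0.29, so the lever is home.

```bash
python3 -c "from workcell import workorder;print(workorder.job_done())"
```

```text
the job is handed in; nothing more can be done
None
```

I pushed the blue lever into third gear and handed the job in: both cameras put it at fore ≈ 0.39 and cross ≈ 0.29 rad, the hand is clear, and the grey lever and loose things look unmoved; during the first push the hand pressed on the knob from above with about 20 N (limit 35 N) until I raised it.

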